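# Open the adapter box and reset its tripped breaker

### The arm

A 7-joint arm with a two-finger parallel gripper is mounted at the origin on a cart in front of the work surface, level with it; the furniture and walls round the work are solid. World frame = base frame: x ahead of the robot, y to its left, z up, the work surface at z = 0. Lengths are in m, angles in degrees, forces in N, time in s.
With the tool pointing down it reaches from about 0.425 to 0.825 m from the base axis. Payload 3.6 kg.
Tool frame: the origin (TCP) lies midway between the tips of the shut fingers; the grasp point (between the pads) lies 19 mm behind it; z points along the fingers, y is the line along which they close (so a half turn about z gives the same grasp; the last joint's range is limited). The gripper opens to 93 mm and grips with 3 to 60 N. Pads are 15 mm wide; open, the fingers measure 128 mm over their backs; the gripper's body (75 mm by 188 mm) begins 65 mm behind the grasp point.
Start: joints at [65.002, 35.231, -0.722, 81.555, 0.464, 63.22, -2.315], TCP at [0.259, -0.596, 0.219] pointing down, gripper open.
Joint ranges: [-178.69, 178.69], [-17.37, 117.87], [-77.05, 75.6], [15.02, 138.74], [-78.02, 258.01], [0.78, 113.62], [-162.83, 162.83]. Speed limits (degrees/s): [159.86, 159.86, 180, 180, 180, 180, 180].

### API

Orientations are given as [roll, pitch, yaw] about the fixed x, y, z axes, in that order (R = Rz(yaw) Ry(pitch) Rx(roll)).
In Python, from bench import env gives the robot as it stands.
- The arm moves only by the tool move_arm, never from a script. Its argument "rows" is one flat list of numbers, 5 for each row, row after row: the shift along the tool's x, y, z in m, then the turn about the tool's z in degrees, then the finger opening in m, from 0 to 0.093. In form: [dx, dy, dz, turn, hand, dx, dy, dz, turn, hand, ...]. A call has 1 to 8 rows; each row is the pose to reach, as a shift and turn from the pose commanded when the call began, along the tool's axes at that moment; what a row does not reach only later rows make up. A row lasts 1/8 s, in which the tool goes at most 62.5 mm and 10.7 degrees, less where a joint would pass 70% of its speed; a pose out of reach is approached as far as the arm can. A call with a gripper value outside its range is refused whole. The fingers move at their own pace and stop on an object; "squeeze" is the grip in N (left out, the last holds). Time passes only in rows, so rows that repeat a pose let the fingers close. It gives the time, the measured TCP pose, the force, the opening and the grip force at its end, in the units of the state.
- env.read_state(): the state, without advancing time (a new reading comes with each control period).
- env.grab_frame(name): name is "side" or "top"; returns the picture (420x560x3 uint8, red, green, blue); there is no depth.
- env.camera_params(name): a dict with "K" (3x3 intrinsics, pixels), "rvec" (rotation vector, rad) and "tvec" (3), from world to camera coordinates, as OpenCV has them. Camera axes: x right, y down, z forward; pixel columns grow to the right and rows downward; lengths in m; the calibration is good to about 2 mm. A picture is of the moment at which its call begins. camera_params takes no time and is no camera call.
- env.hand_in(): hands the job in; it is judged then, once.
Trained networks look in the newest picture that a camera, given by its name, has taken for a name from the list of things; names that differ only in an ending like _2 or _b are one class to them, and where a whole thing is asked for, a point or a joint stands for the part that bears it (a point fixed in the world has none). Each returns a list of dicts, best first, with "p" (0 to 1); they miss things now and then, are a little off and sometimes report something else, mostly with a low value. They report only what shows in the picture. A call takes as long as a camera call.
- env.cut_out(camera, thing): "pixels" (420x560 bool, what is visible of it).
- env.landmark_of(camera, thing): "centre" ([x, y, z] in m, in world coordinates, good to about 4 mm: a listed point, or the origin of a listed thing).
The state is a dict: "clock": time; "q": joint angles; "joint_velocities": joint speeds; "tau": joint torques, N m; "position": TCP position; "tool_rot": TCP orientation; "ft_force": force on the tool from outside, world axes, zero at the start; "ft_torque": the same for the moment, N m; "grip_width": finger opening in m; "grasp_force": force on a finger pad.
Only numpy, scipy, OpenCV 4.12 (cv2) and the standard library are available. Lean on these libraries where they do the work, as an engineer would, in place of code of your own. Each camera call takes 0.05 s, during which the arm holds its last target. There are 200 camera calls.

### The job

A breaker under the cover of the grey adapter box has tripped: press the white snap tab down until the cover springs free, push the cover by its raised lip along its guides and right off the far end of the box, so that it lies flat, right way up, on the worktop behind it, then press the one reset button that stands out fully home. Work with the fingertips only: do not lift, carry or force the cover, leave the things lying around where they are, and finish with the hand clear.

Things in the scene. Friction and masses are not known exactly. Their poses are not given: they have to be found in the camera images.
- adapter_box: grey plastic terminal box screwed to the worktop, 41 mm high; origin on the worktop below the middle of the seated cover; x = the way the cover slides off (roughly away from the robot), y left, z up. It runs from x -88 to +58 mm, y +-55 (screw ears to +-72, cable glands to y -69). Near end, x -88 to -58: only the tab above a step 12 mm high with side cheeks to 19 mm
- box_end (a point): middle of the top edge of the box's far end, x = 58, z = 30 mm of the box: here the cover drops off. The cover slides on side ledges 30 mm high between side guides 37.5 mm high; up to x = 8 mm these reach over its side edges (from |y| = 43.5 mm outward, top 39 mm), so it can only slide, not lift
- plunger (a point): steel spring plunger in the post left of the tab (its twin stands in the post on the right); posts at x -58 to -50, |y| 23 to 53 mm, top 41 mm. Together they push the seated cover's lip with 2 N and kick the freed cover 8 mm outward. The origin is the left plunger's tip
- snap_tab (a joint): white snap tab at the box's near end, in rad: 0 at rest, 0.09 fully down; springs back. Its nose (16 mm wide) stands in a small window of the cover and blocks it, top 33 mm above the worktop. Pressed beyond about 0.06 (pad 6 mm down, 3 to 5 N) it drops clear and the cover is kicked 8 mm outward; then the tab may be let go
- tab_pad (a point): centre of the top of the tab's ribbed thumb pad, 26 mm (x) by 32 mm (y), at x = -72, y = 0, z = 30 mm of the box; pressed straight down it sinks about 8 mm to its stop (about 4 N); the lip of the seated cover begins 22 mm beyond it
- cover: loose grey sliding cover: plate 100 mm (x) by 96 mm (y), 4 mm thick, 0.09 kg, raised lip at its near edge; origin: centre of its underside, at x 0, y 0, z 30 mm of the box while seated, axes as the box. It must travel 108 mm along the box's x to clear the far end; on the way its far edge tips down to the worktop and its near edge rises about 25 mm, then drops behind the box
- cover_lip (a point): top middle of the near face of the cover's lip, the face to push: 50 mm before the cover's origin, 16 mm above its underside; the lip is 80 mm wide, 5 mm thick, top 46 mm above the worktop while seated. A fingertip 38 to 40 mm above the worktop pushes it (1 to 3 N) and passes over the nose
- chamber (a point): middle of the floor of the chamber under the cover, x = 11, z = 9 mm of the box: open at the top (x -30 to 52, y +-40 mm), it holds three breakers side by side and, beyond x = 28 mm, a terminal strip 23 mm high
- reset_a (a joint): reset button of breaker a, slide in m: 0 = tripped, standing out; 0.006 = fully home (takes about 3 N, stays where it is left). The places of the three breakers differ from run to run and only one stands out
- reset_b (a joint): reset button of breaker b, same values
- reset_c (a joint): reset button of breaker c, same values
- top_a (a point): centre of the top of the white round reset button of breaker a, 11 mm across; the three stand side by side along the box's y at 22 mm pitch, at x = -4 mm of the box; top 27 mm above the worktop when tripped (3 mm below the ledges), 21 mm when home; the breaker's black body ends at 20 mm
- top_b (a point): the same for breaker b
- top_c (a point): the same for breaker c
- screwdriver_b: screwdriver with a teal handle, 168 mm, lying right of the box, to be left alone
- crimp_tool: pliers with blue sleeves, 164 mm, lying right of the box, to be left alone
- housing_2: small white connector housing, 27 mm, to be left alone
- boot_0: black and white connector boot, 46 mm, to be left alone
- marker_blue: marker with a blue cap, 117 mm, lying at the near edge, to be left alone
- tally_counter: white tally counter, 48 mm high, near left, to be left alone

How it is judged (in metres and radians):
On the way, in this order (a step that is already met when the one before it is completed fails the run):
1. the snap tab is pressed in and the cover springs free (value of joint snap_tab above 0.06 rad and x of cover in the frame of adapter_box above 0.004 m), for 0.05 s.
2. the cover is off the box and lies flat on the worktop behind it (x of cover in the frame of adapter_box between 0.106 and 0.25 m and height (world z) of cover below 0.006 m and angle between cover's own z axis and vertical below 0.08 rad), for 0.2 s.
3. the reset button that stood out is fully home (value of joint each of reset_a, reset_b, reset_c above 0.005 m), for 0.2 s.
At the end, for the whole second after the job is handed in: The cover lies still, flat (within 5 degrees) and right way up on the worktop, wholly beyond the far end of the box and within about 140 mm of it; all three reset buttons are home to within 1 mm; the tab has sprung back up (all of step 2 and all of step 3 and linear speed of cover below 0.02 m/s and value of joint snap_tab below 0.02 rad); the robot touches nothing.
It fails at once if the cover is lifted (height (world z) of cover above 0.045 m or (x of cover in the frame of adapter_box above 0.13 m and height (world z) of cover above 0.03 m)).
It fails at once if the cover is forced (more than 25 N) (contact force between the fingers and cover above 25 N).
It fails at once if something lying around is moved by more than 25 mm (distance of any of screwdriver_b, crimp_tool, housing_2, boot_0, marker_blue, tally_counter from where it was at the start of the episode above 0.025 m).
It also fails if it takes over 48 s, if anything falls off the work surface, if the arm or the gripper's body presses on something with over 40 N, if the wrist force passes 120 N, or if a joint passes its speed limit or range.

## Working session

There is one attempt and no reset: what is moved stays moved. The work goes in short steps, Python scripts to look and compute and a tool call to move; the robot and the scene stay as the last step left them, time stands still between calls to the robot, and variables do not carry over. Pictures are saved under pics/ and viewed, at most 10 in all, crops included, and the job is handed in when it is done.

Besides the shell and the picture viewer there is one more tool, called after ">>>" in YAML: its name, and indented under it one key for each argument. move_arm: Moves the arm, as the interface text tells. Its arguments: {"type":"object","properties":{"rows":{"type":"array"},"squeeze":{"type":"number"}},"required":["rows"]}

```bash
mkdir -p pics && ls && python3 - <<'E'
from bench import env
import cv2,numpy as np
s=env.read_state();print({k:np.round(v,3).tolist() for k,v in s.items()})
for c in("top","side"):
    f=env.grab_frame(c);cv2.imwrite(f"pics/{c}0.png",f[:,:,::-1])
    for t in("adapter_box","box_end","plunger","tab_pad","cover","cover_lip","tally_counter","marker_blue","housing_2","boot_0","crimp_tool","screwdriver_b"):
        r=env.landmark_of(c,t);print(c,t,[(np.round(d["centre"],3).tolist(),round(d["p"],2)) for d in r[:2]])
a=cv2.imread("pics/top0.png");b=cv2.imread("pics/side0.png")
cv2.imwrite("pics/both.png",cv2.resize(np.hstack([a,b]),(800,300)))
E
```

```text
pics
{'clock': 0.0, 'q': [65.001, 35.289, -0.722, 81.64, 0.467, 63.219, -2.314], 'joint_velocities': [0.049, 0.043, -0.01, 0.023, 0.068, 0.114, 0.025], 'tau': [-0.001, -45.894, 0.209, -16.575, -0.061, 0.021, 0.0], 'position': [0.259, -0.595, 0.217], 'tool_rot': [-179.855, 0.005, 23.486], 'ft_force': [0.15, -0.449, 0.794], 'ft_torque': [-0.058, -0.021, -0.019], 'grasp_force': 0.0, 'grip_width': 0.093}
top adapter_box [([0.559, 0.134, -0.004], 0.6)]
top box_end [([0.621, 0.145, 0.032], 0.6)]
top plunger []
top tab_pad [([0.492, 0.125, 0.035], 0.89)]
top cover [([0.562, 0.133, 0.028], 0.87)]
top cover_lip [([0.511, 0.126, 0.049], 0.89), ([0.438, -0.108, -0.003], 0.64)]
top tally_counter [([0.375, 0.259, -0.0], 0.93), ([0.574, -0.105, -0.0], 0.22)]
top marker_blue [([0.369, 0.044, 0.0], 0.84)]
top housing_2 [([0.622, -0.019, -0.005], 0.67), ([0.362, 0.044, -0.003], 0.25)]
top boot_0 [([0.574, -0.107, 0.003], 0.55)]
top crimp_tool [([0.436, -0.11, -0.003], 0.73)]
top screwdriver_b [([0.515, -0.029, -0.002], 0.63)]
side adapter_box [([0.565, 0.136, 0.002], 0.62), ([0.622, -0.02, 0.002], 0.56)]
side box_end [([0.62, 0.143, 0.032], 0.64)]
side plunger []
side tab_pad [([0.492, 0.128, 0.031], 0.68)]
side cover [([0.621, -0.02, 0.0], 0.69)]
side cover_lip [([0.511, 0.126, 0.051], 0.57)]
side tally_counter [([0.376, 0.257, 0.002], 0.97)]
side marker_blue [([0.368, 0.036, 0.002], 0.86)]
side housing_2 [([0.624, -0.018, 0.002], 0.69)]
side boot_0 [([0.575, -0.104, 0.003], 0.6), ([0.518, -0.031, -0.002], 0.58)]
side crimp_tool [([0.441, -0.113, -0.0], 0.78)]
side screwdriver_b [([0.515, -0.028, -0.003], 0.61)]
```

View pics/top0.png

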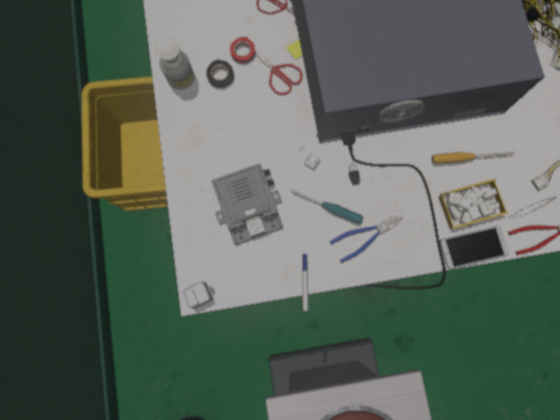

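View pics/side0.png

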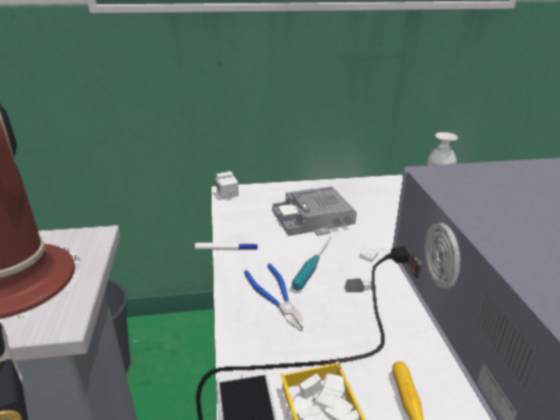

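The top picture shows the box at about (248,203), with its white pad at about (256,226) and the lip just above it. The cover's way out behind the box, around (235,150), is clear. The side picture agrees, with the box at (315,210) and the tab at (288,211). Next I'll measure the box yaw and the cabinet clearance.

```bash
cat > h.py <<'E'
from bench import env
import cv2,numpy as np
def unproj(c,uv,z):
    P=env.camera_params(c);K=np.array(P["K"]);R=cv2.Rodrigues(np.array(P["rvec"],float))[0];t=np.array(P["tvec"],float).ravel()
    uv=np.atleast_2d(uv).astype(float);d=np.c_[uv,np.ones(len(uv))]@np.linalg.inv(K).T@R
    o=-R.T@t;return o+d*((z-o[2])/d[:,2])[:,None]
def proj(c,p):
    P=env.camera_params(c)
    return cv2.projectPoints(np.atleast_2d(p).astype(float),np.array(P["rvec"],float),np.array(P["tvec"],float),np.array(P["K"],float),None)[0][:,0]
def box2w(o,yaw,p):
    a=np.radians(yaw);p=np.atleast_2d(p).astype(float);R=np.array([[np.cos(a),-np.sin(a)],[np.sin(a),np.cos(a)]])
    return np.c_[p[:,:2]@R.T+o,p[:,2]]
E
python3 - <<'E'
from h import *
env.grab_frame("top")
for t,z in(("cover",.034),("adapter_box",.035),("snap_tab",.03)):
    for d in env.cut_out("top",t)[:1]:
        m=d["pixels"];v,u=np.nonzero(m);w=unproj("top",np.c_[u,v],z)[:,:2]
        r=cv2.minAreaRect((w*1000).astype(np.float32));print(t,round(d["p"],2),m.sum(),r,u.min(),u.max(),v.min(),v.max())
print(unproj("top",[[320,135],[300,0],[320,110]],0.0).round(3).tolist(), unproj("top",[[318,80]],.2).round(3).tolist())
o=np.array([[.495,.126],[.492,.1265],[.511,.126],[.562,.133],[.6205,.144]])
X=np.array([-72,-72,-50,0,58.])/1000
print([np.polyfit(X,o[:,i],1).round(4).tolist() for i in(0,1)])
a=cv2.imread("pics/top0.png")[150:260,190:310]
a=cv2.resize(a,None,fx=5,fy=5,interpolation=cv2.INTER_CUBIC)
for yaw,col in((8,(0,0,255)),(11,(0,255,0))):
    P=box2w([.562,.135],yaw,[[.058,.055,.0375],[.058,-.055,.0375],[-.058,-.055,.0375],[-.058,.055,.0375]])
    q=(proj("top",P)-[190,150])*5+2; cv2.polylines(a,[q.astype(int)],True,col,1)
    q=(proj("top",box2w([.562,.135],yaw,[[-.085,.016,.03],[-.085,-.016,.03],[-.059,-.016,.03],[-.059,.016,.03]]))-[190,150])*5+2; cv2.polylines(a,[q.astype(int)],True,col,1)
cv2.imwrite("pics/crop1.png",a)
E
```

```text
cover 0.95 1948 ((561.304931640625, 135.48753356933594), (100.13198852539062, 96.62956237792969), 9.588040351867676) 215 271 168 223
adapter_box 0.91 1771 ((543.9125366210938, 131.41661071777344), (148.8106689453125, 134.74891662597656), 10.099141120910645) 213 281 165 243
snap_tab 0.59 258 ((506.3055419921875, 124.36534881591797), (52.403846740722656, 29.795862197875977), 17.09979820251465) 245 263 208 233
[[0.68, -0.052, 0.0], [1.024, -0.067, 0.0], [0.739, -0.063, 0.0]] [[0.712, -0.041, 0.2]]
[[0.9802, 0.5628], [0.1358, 0.1348]]
```

View pics/crop1.png

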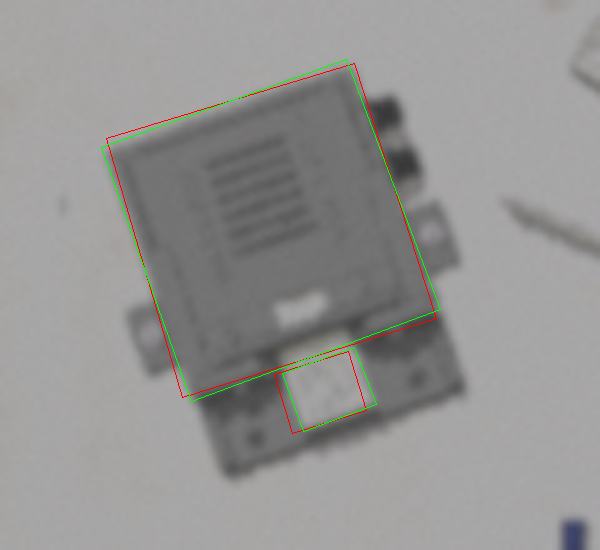

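The crop shows the outlines for both yaws around the box. Its edges lie between them, the white pad is centred near (327,390) and the posts are either side. The estimate is box origin (0.562, 0.135) with yaw 10°, and I'll set out with that.

>>> move_arm:
  rows: [0.055,-0.03,0,3,0,0.11,-0.06,0,6,0,0.165,-0.09,0,9,0,0.22,-0.12,0,12,0,0.272,-0.15,0,13.5,0,0.3,-0.206,0,13.5,0,0.328,-0.26,0,13.5,0,0.355,-0.312,0,13.5,0]
  squeeze: 20

```text
clock: 2.5
position: [0.4605, -0.1664, 0.2189]
tool_rot: [180.0, -0.1, 10.0]
ft_force: [0.3, 0.1, -0.5]
grip_width: 0.0178
grasp_force: 0.0
```

>>> move_arm:
  rows: [0.016,-0.055,0,0,0,0.032,-0.11,0.02,0,0,0.048,-0.165,0.04,0,0,0.064,-0.22,0.08,0,0,0.08,-0.265,0.12,0,0,0.08,-0.279,0.155,0,0,0.08,-0.279,0.159,0,0,0.08,-0.279,0.159,0,0]

```text
clock: 3.5
position: [0.4914, 0.1187, 0.0604]
tool_rot: [179.9, -0.0, 9.9]
ft_force: [1.2, -0.3, 0.6]
grip_width: 0.0002
grasp_force: 0.0
```

```bash
python3 - <<'E'
from h import *
s=env.read_state();p=s["position"];print(s["clock"],np.round(p,4),s["ft_force"],s["grip_width"])
f=env.grab_frame("side")
a=cv2.resize(f[150:270,240:400,::-1],None,fx=5,fy=5,interpolation=cv2.INTER_CUBIC);cv2.imwrite("pics/s1.png",a)
print((proj("side",p)-[240,150])*5)
o=[.562,.135]
for n,q in dict(pad=[-.072,0,.03],lip=[-.05,0,.046]).items(): print(n,(proj("side",box2w(o,10,q))-[240,150])*5)
f=env.grab_frame("top")
for c in("side","top"):
  for t in("tab_pad","cover_lip","plunger","box_end"): print(c,t,[(np.round(d["centre"],3).tolist(),round(d["p"],2)) for d in env.landmark_of(c,t)[:1]])
E
```

```text
3.5 [0.4914 0.1187 0.0604] [ 1.15466558 -0.27516111  0.61144625] 0.00024317905773481814
[[241.86428884 230.70484338]]
pad [[238.90648754 292.60810609]]
lip [[290.71946731 250.01021166]]
side tab_pad [([0.493, 0.126, 0.03], 0.5)]
side cover_lip [([0.508, 0.127, 0.046], 0.56)]
side plunger []
side box_end [([0.619, 0.146, 0.03], 0.8)]
top tab_pad [([0.374, 0.262, -0.0], 0.57)]
top cover_lip []
top plunger [([0.437, -0.108, -0.002], 0.44)]
top box_end [([0.514, -0.03, -0.002], 0.38)]
```

View pics/s1.png

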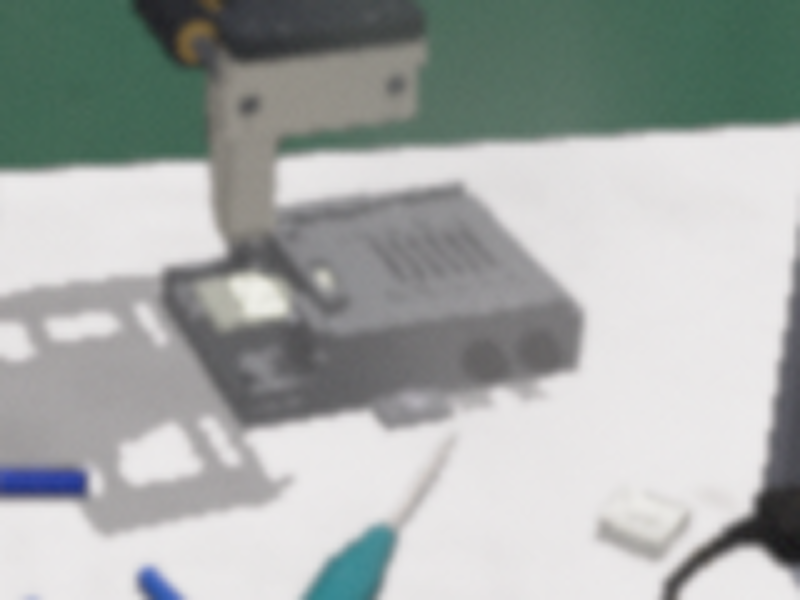

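The side crop shows the fingertips just above the pad: tips near (245,245), pad near (245,300), and the lip running from (275,235) to (340,300). The geometry agrees to a few mm, so I'll shift about 5 mm left and press.

>>> move_arm:
  rows: [0.001,-0.003,0,0,0,0.001,-0.003,0.012,0,0,0.001,-0.003,0.024,0,0,0.001,-0.003,0.03,0,0,0.001,-0.003,0.034,0,0,0.001,-0.003,0.037,0,0,0.001,-0.003,0.038,0,0,0.001,-0.003,0.038,0,0]

```text
clock: 5.0
position: [0.4901, 0.123, 0.0222]
tool_rot: [180.0, 0.1, 10.0]
ft_force: [-3.0, -1.1, 7.2]
grip_width: 0.0007
grasp_force: 4.1
```

```bash
python3 - <<'E'
from h import *
f=env.grab_frame("side")
a=cv2.resize(f[150:270,240:400,::-1],None,fx=5,fy=5,interpolation=cv2.INTER_CUBIC);cv2.imwrite("pics/s2.png",a)
for t in("cover","cover_lip","box_end"): print(t,[(np.round(d["centre"],3).tolist(),round(d["p"],2)) for d in env.landmark_of("side",t)[:1]])
E
```

```text
cover [([0.567, 0.134, 0.033], 0.81)]
cover_lip [([0.52, 0.128, 0.049], 0.77)]
box_end [([0.617, 0.144, 0.029], 0.71)]
```

View pics/s2.png

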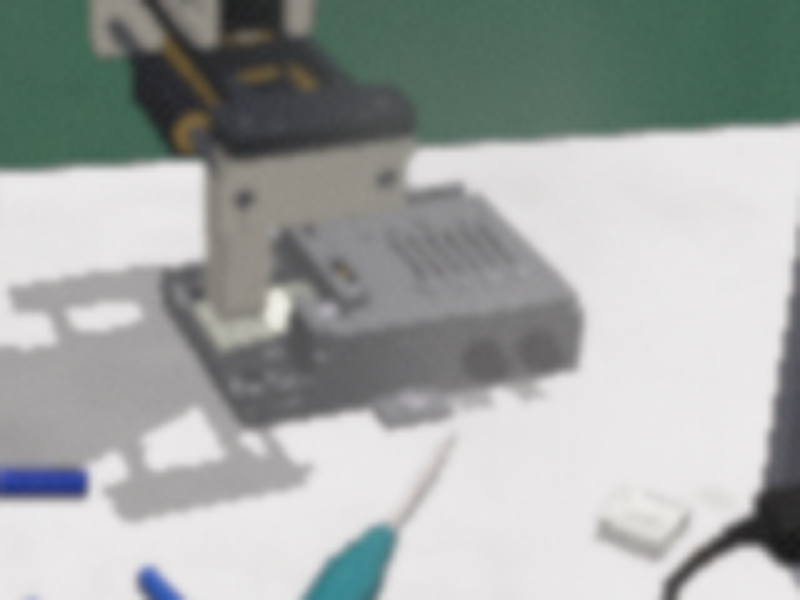

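The lip's right end moved from (335,290) to (360,300), about 8 mm, so the cover is free. Next I rise to 39 mm and push the lip.

>>> move_arm:
  rows: [0,0,-0.009,0,0,0,0,-0.017,0,0,0.008,0,-0.017,0,0,0.018,0,-0.017,0,0,0.026,0,-0.017,0,0,0.034,0,-0.017,0,0,0.042,0,-0.017,0,0,0.05,0,-0.017,0,0]

```text
clock: 6.2
position: [0.541, 0.132, 0.0386]
tool_rot: [-180.0, -0.0, 10.0]
ft_force: [0.5, -0.2, 1.1]
grip_width: 0.0003
grasp_force: 0.2
```

```bash
python3 - <<'E'
from h import *
s=env.read_state();print(np.round(s["position"],4))
for c in("side","top"):
  env.grab_frame(c)
  for t in("cover","cover_lip"): print(c,t,[(np.round(d["centre"],3).tolist(),round(d["p"],2)) for d in env.landmark_of(c,t)[:1]])
E
```

```text
[0.541  0.132  0.0386]
side cover [([0.596, 0.142, 0.031], 0.64)]
side cover_lip [([0.55, 0.135, 0.051], 0.93)]
top cover []
top cover_lip []
```

>>> move_arm:
  rows: [0.008,0,0,0,0,0.016,0,0.001,0,0,0.024,0,0.002,0,0,0.032,0,0.003,0,0,0.04,0,0.003,0,0,0.048,0,0.003,0,0,0.056,0,0.003,0,0,0.062,0,0.003,0,0]

```text
clock: 7.5
position: [0.6021, 0.1428, 0.0357]
tool_rot: [-180.0, -0.0, 10.0]
ft_force: [0.4, 0.9, -0.2]
grip_width: 0.0007
grasp_force: 0.1
```

```bash
python3 - <<'E'
from h import *
s=env.read_state();print(np.round(s["position"],4))
f=env.grab_frame("side")
a=cv2.resize(f[130:270,240:420,::-1],None,fx=4,fy=4,interpolation=cv2.INTER_CUBIC);cv2.imwrite("pics/s3.png",a)
for t in("cover","cover_lip"): print(t,[(np.round(d["centre"],3).tolist(),round(d["p"],2)) for d in env.landmark_of("side",t)[:1]])
E
```

```text
[0.6021 0.1428 0.0357]
cover [([0.658, 0.151, 0.021], 0.91)]
cover_lip [([0.375, 0.261, 0.002], 0.57)]
```

View pics/s3.png

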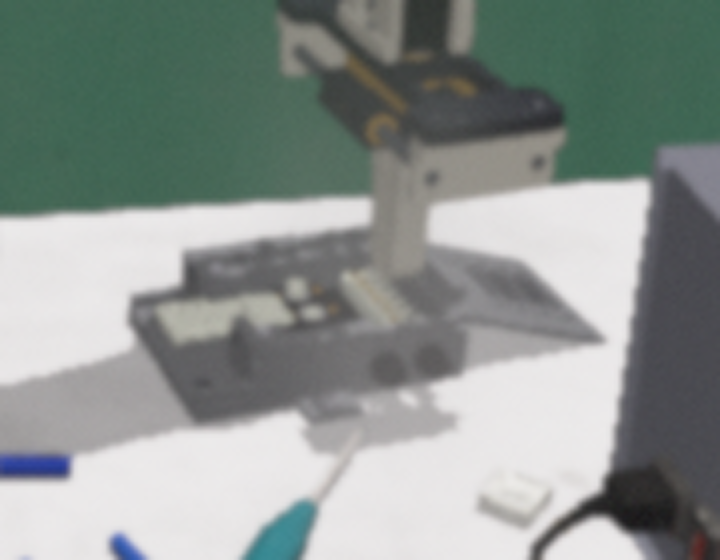

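The cover is tilted over the far end, with its far corner at (600,340) on the worktop, clear of the cabinet. I'll push the last stretch.

>>> move_arm:
  rows: [0.008,0,0,0,0,0.018,0,0,0,0,0.022,0,0,0,0,0.022,0,0,0,0,0.022,0,0,0,0]

```text
clock: 8.28
position: [0.6229, 0.1464, 0.0356]
tool_rot: [-180.0, 0.0, 10.0]
ft_force: [0.5, -0.6, 0.3]
grip_width: 0.0006
grasp_force: 0.0
```

```bash
python3 - <<'E'
from h import *
s=env.read_state();print(np.round(s["position"],4))
f=env.grab_frame("side")
a=cv2.resize(f[130:270,240:420,::-1],None,fx=4,fy=4,interpolation=cv2.INTER_CUBIC);cv2.imwrite("pics/s4.png",a)
for t in("cover","cover_lip","top_a","top_b","top_c"): print(t,[(np.round(d["centre"],3).tolist(),round(d["p"],2)) for d in env.landmark_of("side",t)[:3]])
E
```

```text
[0.6229 0.1464 0.0356]
cover []
cover_lip [([0.621, 0.146, 0.017], 0.82)]
top_a [([0.551, 0.158, 0.024], 0.39), ([0.367, 0.041, 0.002], 0.37)]
top_b [([0.551, 0.158, 0.024], 0.39), ([0.367, 0.041, 0.002], 0.37)]
top_c [([0.551, 0.158, 0.024], 0.39), ([0.367, 0.041, 0.002], 0.37)]
```

View pics/s4.png

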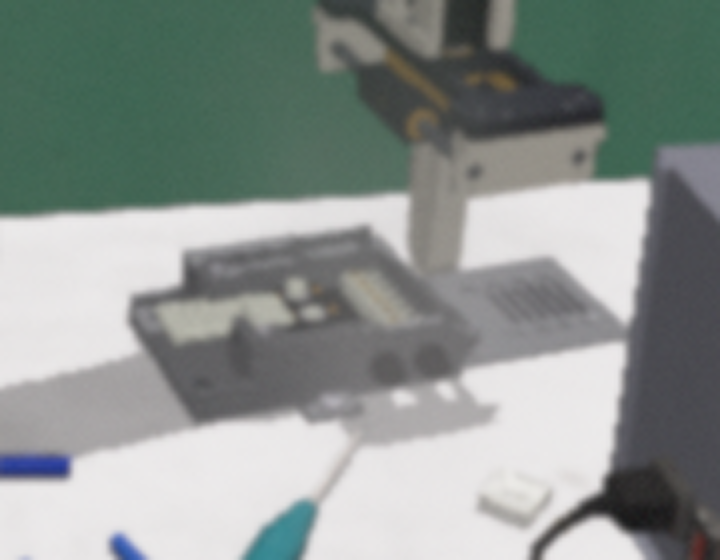

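The cover lies flat behind the box, from about (430,270) to (625,335), and two buttons show at (297,288) and (312,312). I'll back off and look from the top.

>>> move_arm:
  rows: [0,0,-0.03,0,0,-0.03,0,-0.06,0,0,-0.08,0,-0.07,0,0,-0.13,0,-0.07,0,0,-0.152,0,-0.07,0,0,-0.152,0,-0.07,0,0]

```text
clock: 9.32
position: [0.4722, 0.1199, 0.1061]
tool_rot: [180.0, 0.0, 10.0]
ft_force: [0.3, -0.1, -0.6]
grip_width: 0.0005
grasp_force: 0.0
```

```bash
python3 - <<'E'
from h import *
s=env.read_state();print(np.round(s["position"],4),np.round(s["q"],1))
ims=[]
for c,(u,v) in dict(top=(200,130),side=(260,150)).items():
  f=env.grab_frame(c)
  ims.append(cv2.resize(f[v:v+110,u:u+80,::-1],None,fx=5,fy=5,interpolation=cv2.INTER_CUBIC))
  for t in("cover","cover_lip","top_a","top_b","top_c"): print(c,t,[(np.round(d["centre"],3).tolist(),round(d["p"],2)) for d in env.landmark_of(c,t)[:4]])
  for y in(.022,0,-.022): print(y,[((proj(c,box2w([.562,.135],10,[-.004,y,z]))-[u,v])*5).round().tolist() for z in(.027,.021)])
cv2.imwrite("pics/b1.png",np.hstack(ims))
E
```

```text
[0.4722 0.1199 0.1061] [-15.3  30.1  -2.2 115.3   2.   34.6 -98.8]
top cover [([0.674, 0.154, -0.001], 0.71)]
top cover_lip [([0.622, 0.148, 0.016], 0.93)]
top top_a []
top top_b []
top top_c []
0.022 [[[174.0, 357.0]], [[175.0, 360.0]]]
0 [[[223.0, 340.0]], [[224.0, 344.0]]]
-0.022 [[[272.0, 323.0]], [[273.0, 327.0]]]
side cover [([0.671, 0.155, 0.002], 0.75), ([0.444, -0.112, -0.002], 0.49)]
side cover_lip [([0.621, 0.148, 0.031], 0.65), ([0.622, 0.146, 0.022], 0.55), ([0.366, 0.04, 0.004], 0.39)]
side top_a [([0.555, 0.158, 0.028], 0.6), ([0.623, 0.145, 0.022], 0.59)]
side top_b [([0.555, 0.158, 0.028], 0.6), ([0.623, 0.145, 0.022], 0.59)]
side top_c [([0.555, 0.158, 0.028], 0.6), ([0.623, 0.145, 0.022], 0.59)]
0.022 [[[275.0, 250.0]], [[274.0, 262.0]]]
0 [[[294.0, 274.0]], [[294.0, 287.0]]]
-0.022 [[[315.0, 299.0]], [[314.0, 312.0]]]
```

View pics/b1.png

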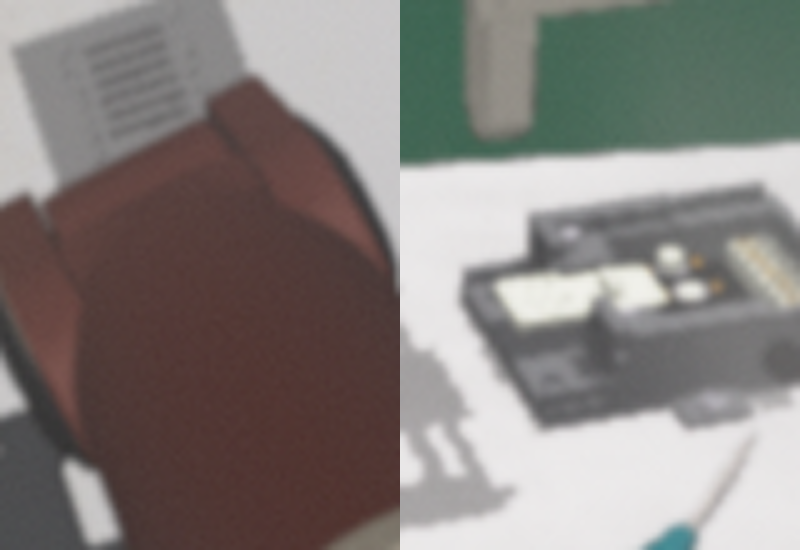

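The left picture shows the cover flat behind the box; the arm hides the chamber there. In the right picture, the button at (670,258) stands tall at y = +22 mm of the box, and the one at (690,290) is low at y = 0. The landmark for the tall one (0.555, 0.158, 0.028) agrees with the model. I'll turn the hand by 90° and go above that button.

>>> move_arm:
  rows: [0.02,-0.005,0,-10,0,0.04,-0.01,0,-20,0,0.06,-0.015,0,-30,0,0.08,-0.02,0,-40,0,0.0875,-0.0225,0,-50,0,0.0875,-0.0225,0,-60,0,0.0875,-0.0225,0,-70,0,0.0875,-0.0225,0.02,-80,0]

```text
clock: 10.92
position: [0.5571, 0.1578, 0.0867]
tool_rot: [179.8, -0.1, 90.3]
ft_force: [-0.1, 0.3, -0.2]
grip_width: 0.0003
grasp_force: 0.0
```

>>> move_arm:
  rows: [0,0,0.02,-10,0,0,0,0.04,-10,0,0,0,0.044,-10,0,0,0,0.044,-10,0]

```text
clock: 11.42
position: [0.5559, 0.1576, 0.0419]
tool_rot: [180.0, -0.0, 100.0]
ft_force: [0.0, 0.3, -0.7]
grip_width: 0.0004
grasp_force: 0.0
```

```bash
python3 - <<'E'
from h import *
s=env.read_state();p=s["position"];print(s["clock"],np.round(p,4),s["tool_rot"])
f=env.grab_frame("side")
u,v=260,150
a=cv2.resize(f[v:v+80,u:u+100,::-1],None,fx=7,fy=7,interpolation=cv2.INTER_CUBIC);cv2.imwrite("pics/b2.png",a)
print((proj("side",p)-[u,v])*7,(proj("side",box2w([.562,.135],10,[-.004,.022,.027]))-[u,v])*7)
for d in env.landmark_of("side","top_a")[:2]:print(d)
E
```

```text
11.425 [0.5559 0.1576 0.0419] [ 1.79989824e+02 -1.56815516e-03  9.99778777e+01]
[[390.63492569 303.50138277]] [[384.4415478  349.89659664]]
{'centre': [0.555, 0.1571, 0.0241], 'p': 0.35}
```

View pics/b2.png

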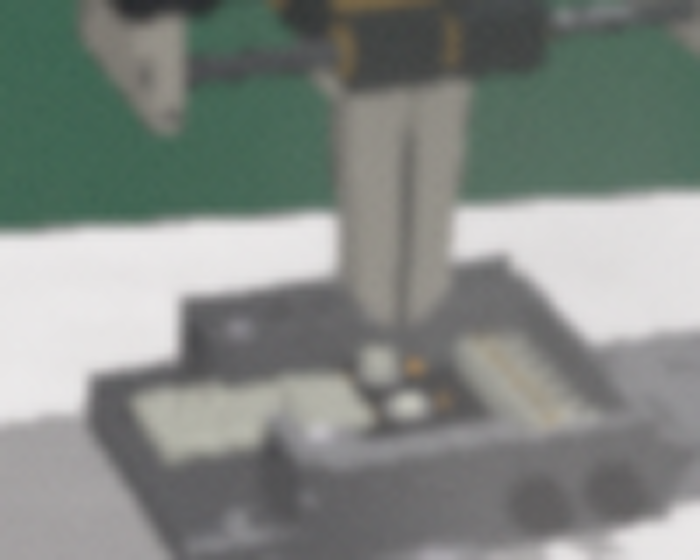

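The picture shows the fingertips at (402,322) just above the standing button at (377,352), lined up in y and about 4 mm too far in x. I'll shift back 4 mm and press.

>>> move_arm:
  rows: [0,-0.004,0,0,0,0,-0.004,0.01,0,0,0,-0.004,0.015,0,0,0,-0.004,0.018,0,0,0,-0.004,0.0205,0,0,0,-0.004,0.0215,0,0,0,-0.004,0.0215,0,0,0,-0.004,0.0215,0,0]

```text
clock: 12.52
position: [0.5514, 0.1565, 0.0213]
tool_rot: [-180.0, 0.1, 100.0]
ft_force: [-3.4, -1.7, 8.5]
grip_width: 0.0004
grasp_force: 4.6
```

>>> move_arm:
  rows: [0,0,0.0015,0,0,0,0,0.0015,0,0,0,0,0.0015,0,0]

```text
clock: 12.9
position: [0.5515, 0.1566, 0.0211]
tool_rot: [180.0, 0.1, 100.0]
ft_force: [-5.0, -3.2, 16.6]
grip_width: 0.0005
grasp_force: 8.8
```

>>> move_arm:
  rows: [0,0,-0.03,0,0,0,0,-0.08,0,0,-0.01,-0.05,-0.12,0,0,-0.02,-0.08,-0.15,0,0,-0.02,-0.08,-0.15,0,0,-0.02,-0.08,-0.15,0,0]

```text
clock: 13.65
position: [0.4772, 0.1233, 0.1684]
tool_rot: [179.9, -0.0, 100.0]
ft_force: [0.0, 0.5, 0.0]
grip_width: 0.0004
grasp_force: 0.0
```

```bash
python3 - <<'E'
from h import *
s=env.read_state();p=s["position"];print(s["clock"],np.round(p,4),np.round(s["ft_force"],1))
f=env.grab_frame("side")
u,v=260,150
a=cv2.resize(f[v:v+85,u:u+110,::-1],None,fx=7,fy=7,interpolation=cv2.INTER_CUBIC);cv2.imwrite("pics/b3.png",a)
for y in(.022,0): print(y,[((proj("side",box2w([.562,.135],10,[-.004,y,z]))-[u,v])*7).round().tolist() for z in(.027,.021)])
for t in("top_a","cover","tab_pad"):print(t,[(np.round(d["centre"],3).tolist(),round(d["p"],2)) for d in env.landmark_of("side",t)[:2]])
E
```

```text
13.65 [0.4772 0.1233 0.1684] [0.  0.5 0. ]
0.022 [[[384.0, 350.0]], [[384.0, 367.0]]]
0 [[[412.0, 384.0]], [[411.0, 401.0]]]
top_a []
cover [([0.67, 0.155, 0.003], 0.56), ([0.441, -0.109, -0.001], 0.28)]
tab_pad [([0.488, 0.125, 0.03], 0.57)]
```

View pics/b3.png

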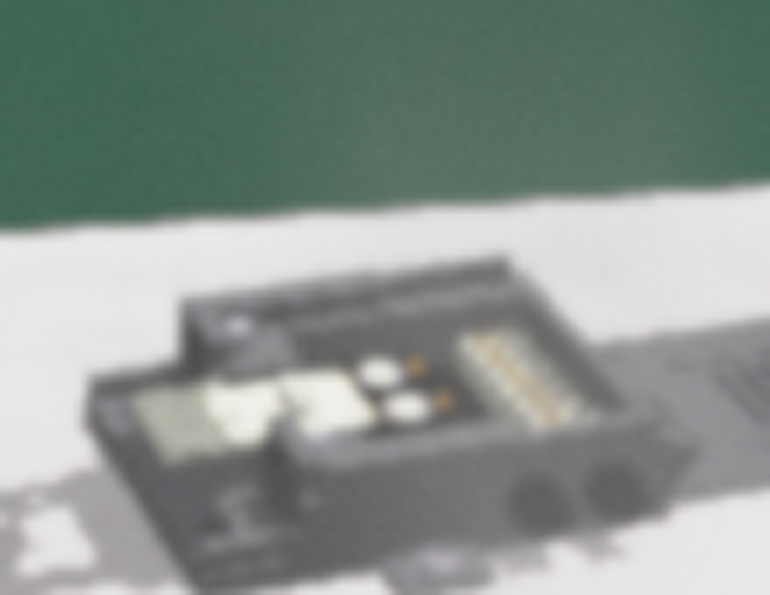

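The pressed button at (380,373) is now as flat as its neighbour at (407,407), so it is home. The tab is back up, the cover lies flat behind the box and the hand is clear.

```bash
python3 -c "
from bench import env
print(env.hand_in())"
```

```text
the job is handed in; nothing more can be done
None
```

I've handed the job in: the tab released the cover, the cover lies flat behind the box, the standing-out reset button is pressed home, and the hand is clear. The last side view confirms this, except that the third button was out of sight and I took it to be home; no verdict came back.

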